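Roll the setpoint thumbwheel to the green flag and enter it

ROBOT

A 6-joint arm with a two-finger parallel gripper is mounted at the origin on the work surface. World frame = base frame: x ahead of the robot, y to its left, z up, the work surface at z = 0. Lengths are in mm, angles in rad, forces in N, time in s.
With the tool pointing down it reaches from about 400 to 925 mm from the base axis. Payload 12.5 kg.
Tool frame: the origin (TCP) lies midway between the tips of the shut fingers; the grasp point (between the pads) lies 19 mm behind it; z points along the fingers, y is the line along which they close (so a half turn about z gives the same grasp; the last joint's range is limited). The gripper opens to 95 mm and grips with 3 to 60 N. Pads are 20 mm wide; open, the fingers measure 119 mm over their backs; the gripper's body (75 mm by 180 mm) begins 59 mm behind the grasp point.
Start: joints at [-1.277, 0.491, 1.559, -0, 1.092, -0.106], TCP at [243.295, -575.721, 214.661] pointing down, gripper open.
Joint ranges: [-3.1, 3.1], [-0.84, 2.19], [0.05, 2.79], [-1.13, 4.28], [0.06, 2.93], [-2.69, 2.69]. Speed limits (rad/s): [2.22, 2.22, 2.79, 3.14, 3.14, 3.14].

INTERFACE

Orientations are given as [roll, pitch, yaw] about the fixed x, y, z axes, in that order (R = Rz(yaw) Ry(pitch) Rx(roll)).
In Python, from cell import state, read_camera, camera_info, env gives the robot as it stands.
- The arm moves only by the tool move_arm, never from a script. Its argument "commands" is a list of rows, each a list of 3 entries, a list of its own where there are three numbers: the shift along the world's x, y, z in cm, then the turn, a rotation vector about the world's x, y, z in degrees, then the opening, from 0 (shut) to 1 (fully open). A call has 1 to 10 rows; each row shifts and turns the commanded pose from where the row before left it; what a row does not reach is not made up. A row lasts 1/10 s, in which the tool goes at most 50 mm and 8.59 degrees, less where a joint would pass 70% of its speed; a pose out of reach is approached as far as the arm can. A call with a gripper value outside its range is refused whole. The fingers move at their own pace and stop on an object; the grip force is fixed at half the most. Time passes only in rows, so rows that do not move let the fingers close. It gives the time, the measured TCP pose, the force, the opening and the grip force at its end, in the units of the state.
- state(): the state, without advancing time (a new reading comes with each control period).
- read_camera(name): name is "scene" or "top" or "wrist"; returns the picture (420x560x3 uint8, blue, green, red); there is no depth.
- camera_info(name): a dict with "K" (3x3 intrinsics, pixels), "cam_to_world" (4x4, takes a point from camera to world coordinates). Camera axes: x right, y down, z forward; pixel columns grow to the right and rows downward; lengths in mm; the calibration is good to about 2 mm. A picture is of the moment at which its call begins: read the wrist's pose just before it. camera_info takes no time and is no camera call; for the wrist camera it gives the pose at the moment of the call.
- env.job_done(): hands the job in; it is judged then, once.
The state is a dict: "t": time; "joints": joint angles; "qvel": joint speeds; "tau": joint torques, N m; "eef_pos": TCP position; "tcp_rot": TCP orientation; "ft_force": force on the tool from outside, world axes, zero at the start; "moment": the same for the moment, N m; "opening": opening from 0.0 (shut) to 1.0 (fully open); "grip_force": force on a finger pad.
Only numpy, scipy, OpenCV 4.12 (cv2) and the standard library are available. Lean on these libraries where they do the work, as an engineer would, in place of code of your own. Each camera call takes 0.05 s, during which the arm holds its last target. There are 200 camera calls.

TASK

On the dark test console, roll the recessed thumbwheel with a fingertip until the orange pointer stands in line with the green flag, pressing gently because the wheel sits on a delicate soft hub (never more than 14 N on it). Take the finger off the wheel, then press the white button fully down to enter the setting and let it come up again. Keep off the red stop button and leave the other things on the bench as they are.

Things in the scene. Friction and masses are not known exactly. Their poses are not given: they have to be found in the camera images.
- console: dark grey setpoint console, fixed to the bench, 170 (x) x 270 (y) x 50 mm high; origin at the centre of its underside; its x points away from the robot at yaw 0, y to the left, z up. On its flat top (z = 50 mm): the thumbwheel (centre at x -35, y -40), behind it a glazed scale window (centre x +30, y -40; 42 x 102 mm, 8 mm high), the white button (x -35, y +85) and the red stop button (x +35, y +85)
- wheel_spot (a point): point fixed to the console, over the middle of the thumbwheel at the NOMINAL height of its crown, 62 mm above the console's underside (12 mm above its top). The real crown of this unit lies anywhere from 3 mm below to 3 mm above this point; no pose tells it, so it must be felt. Axes as the console's
- thumbwheel (a joint): angle of the black knurled thumbwheel (rad, -4 to 4), 28 mm radius, 12 mm wide, axle along the console's x, so its crown runs along the console's y; positive: crown towards +y. It stays where it is left. About 3 N along the rim turns it, so a fingertip needs some 6 N of downward pressure to roll it, else it slips. Over 14 N damages it
- bezel_top (a point): middle of the wheel's aluminium bezel, at its upper face, 4 mm above the console's top; bezel 84 mm long (y), 32 mm wide (x). Only the top of the wheel's rim shows, 5 to 11 mm above it. Under pressure the wheel's rim sinks into the bezel on its soft rubber hub, which gives 1 mm per 5 N (sideways along the bezel too)
- pointer_tip (a point): far end of the orange pointer in the scale window, under the clear pane; it is geared to the thumbwheel and moves 10 mm per rad along the console's y, in the same direction as the wheel's crown, +-40 mm about the window's middle
- green_flag: green flag (10 x 5 x 4 mm) at the far edge of the scale window, under the pane: the wanted setting. Origin at its middle in x and y; axes as the console's. The pointer is in line when their console-y agree
- blue_flag: blue flag of the same size, on the other side of the pointer: another setting, not wanted. Origin and axes as the green flag's
- enter_top (a point): middle of the top face of the white push button, 28 mm diameter, in a black housing; pressed straight down, about 5 N takes it fully down, 6 mm below its rest height and flush with its housing (44 mm diameter); it springs back
- enter (a joint): white button's travel: 0 up, 0.006 m fully down; 0.005 m or more enters the setting
- estop_top (a point): middle of the top face of the red stop button, 36 mm diameter, on a yellow disc: must not be pressed
- estop (a joint): red stop button's travel: 0 up, 0.006 m fully down
- keypad: ivory handheld keypad, 150 x 75 x 22 mm, loose on the bench right of the console; origin under its middle
- screwdriver: screwdriver, 170 mm long, loose on the bench left of the console; origin under its middle
- terminal: green terminal block, 16 x 50 x 18 mm, lying loose on the console's top, between the scale window and the red button; origin under its middle
- fan: black cooling fan, 80 x 80 x 25 mm, loose on the bench, left and far; origin under its middle
- bin: small open blue bin, 120 x 100 x 50 mm, loose on the bench, right and far; origin under its middle
- heatsink: finned aluminium heatsink, 70 x 60 x 30 mm, loose on the bench, left and near; origin under its middle

How it is judged (in metres and radians):
On the way, in this order (a step that is already met when the one before it is completed fails the run):
1. the orange pointer stands in line with the green flag (within 2.5 mm) with nothing touching the thumbwheel (y of pointer_tip in the frame of green_flag between -0.0025 and 0.0025 m and contact force between thumbwheel and anything else below 0.2 N), for 0.3 s.
2. the white button is pressed fully down (5 mm or more) (value of joint enter above 0.005 m), for 0.1 s.
At the end, for the whole second after the job is handed in: The orange pointer's tip is within 2.5 mm of the green flag's middle along the scale, the white button has been pressed fully down after that and is up again (within 1 mm), the red stop button is up (within 1 mm) (y of pointer_tip in the frame of green_flag between -0.0025 and 0.0025 m and value of joint each of enter, estop below 0.001 m); the robot touches nothing.
It fails at once if more than 14 N on the thumbwheel (contact force between thumbwheel and anything else above 14 N).
It fails at once if the white button pressed (over 3 mm) while the pointer is more than 3 mm off the green flag (value of joint enter above 0.003 m and (y of pointer_tip in the frame of green_flag below -0.003 m or y of pointer_tip in the frame of green_flag above 0.003 m)).
It fails at once if the red stop button pressed (over 2 mm) (value of joint estop above 0.002 m).
It fails at once if a loose thing (keypad, screwdriver, terminal block, fan, bin or heatsink) moved more than 15 mm (distance of any of keypad, screwdriver, terminal, fan, bin, heatsink from where it was at the start of the episode above 0.015 m).
It also fails if it takes over 72 s, if anything falls off the work surface, if the arm or the gripper's body presses on something with over 40 N, if the wrist force passes 120 N, or if a joint passes its speed limit or range.

## Working session

There is one attempt and no reset: what is moved stays moved. The work goes in short steps, Python scripts to look and compute and a tool call to move; the robot and the scene stay as the last step left them, time stands still between calls to the robot, and variables do not carry over. Pictures are saved under pics/ and viewed, at most 10 in all, crops included, and the job is handed in when it is done.

Besides the shell and the picture viewer there is one more tool, called after ">>>" as a command line: name --argument value ..., lists and objects as JSON in quotes. move_arm: Moves the arm, as the interface text tells. Its arguments: {"type":"object","properties":{"commands":{"type":"array"}},"required":["commands"]}

```bash
mkdir -p pics; ls
python3 - <<'E'
from cell import *
import cv2
for n in("scene","top"):
    cv2.imwrite(f"pics/{n}0.png",read_camera(n)); i=camera_info(n); print(n,i["K"],i["cam_to_world"])
print(state())
E
```

```text
pics
scene [[464.33941251   0.         269.97588489]
 [  0.         464.33941251 212.88062083]
 [  0.           0.           1.        ]] [[-6.48403718e-01  4.62342977e-01 -6.04823603e-01  1.12393277e+03]
 [ 7.61146330e-01  4.09492253e-01 -5.02963577e-01  4.91487393e+02]
 [ 1.51289021e-02 -7.86482718e-01 -6.17426959e-01  6.72372046e+02]
 [ 0.00000000e+00  0.00000000e+00  0.00000000e+00  1.00000000e+00]]
top [[506.2911391    0.         278.66866227]
 [  0.         506.2911391  206.79346108]
 [  0.           0.           1.        ]] [[ 1.91566141e-02 -9.81523529e-01  1.90380107e-01  2.82726331e+02]
 [-9.99804522e-01 -1.78739946e-02  8.45215986e-03  5.86832420e+00]
 [-4.89314075e-03 -1.90504807e-01 -9.81674068e-01  1.38681189e+03]
 [ 0.00000000e+00  0.00000000e+00  0.00000000e+00  1.00000000e+00]]
{'t': 0.1, 'joints': array([-1.27661388e+00,  4.91451858e-01,  1.55938904e+00,  9.94169746e-06,
        1.09169201e+00, -1.05612796e-01]), 'qvel': array([-0.00051295, -0.00067282, -0.00030176, -0.00014271,  0.00033194,
       -0.00019994]), 'tau': array([ 5.53654914e-03, -6.13622975e+01, -2.58606470e+01,  6.94969716e-02,
        4.70358494e-02, -5.09983863e-05]), 'eef_pos': array([ 243.222134  , -575.50083372,  214.14946137]), 'tcp_rot': array([-3.14065857e+00, -1.07887261e-04,  3.99790610e-01]), 'ft_force': array([0.59239924, 0.19148351, 0.42084093]), 'moment': array([-0.00352973, -0.00564064, -0.03934345]), 'grip_force': 0.0, 'opening': 1.0006838860835972}
```

View pics/top0.png

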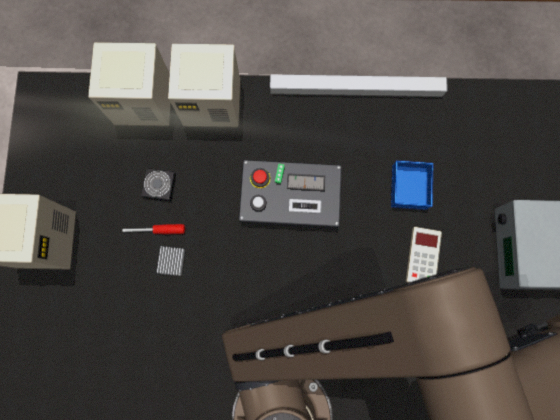

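The top view shows the console at px (241–341, 161–230), white button (258,203), red (260,177), wheel (305,206), window (306,183). I'll enlarge it.

Run:
```python
import cv2
a=cv2.imread("pics/top0.png")[150:240,232:352]; cv2.imwrite("pics/topc.png",cv2.resize(a,None,fx=6.5,fy=6.5,interpolation=cv2.INTER_CUBIC))
```

```text
(no output)
```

View pics/topc.png

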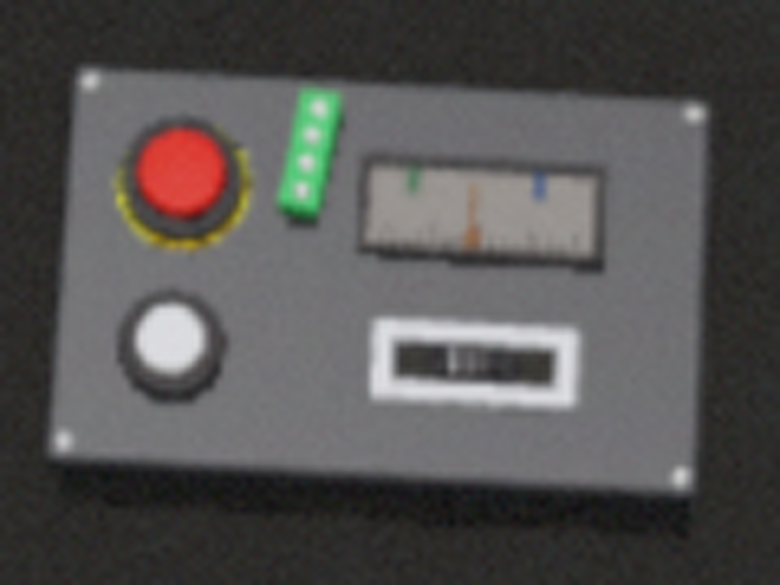

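View pics/scene0.png

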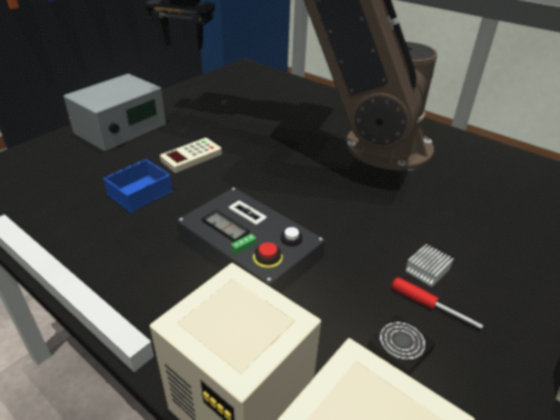

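Crop: console top corners (77,68),(708,103),(692,495),(50,458); green flag (414,180), pointer tip (473,185), blue (540,187), bezel centre (475,363), white button (171,338), red (182,171). Green is on the +y side. Fit the pose.

```bash
cat > h.py <<'E'
from cell import *
import cv2, numpy as np
from scipy.optimize import least_squares
def ray(uv,z,info):
    K=info["K"];T=info["cam_to_world"]
    d=T[:3,:3]@np.linalg.inv(K)@[uv[0],uv[1],1.]; c=T[:3,3]
    return (c+d*(z-c[2])/d[2])[:2]
def con2w(p,pose):
    c,s=np.cos(pose[2]),np.sin(pose[2]); return np.array([[c,-s],[s,c]])@p+pose[:2]
def w2con(p,pose):
    c,s=np.cos(pose[2]),np.sin(pose[2]); return np.array([[c,s],[-s,c]])@(p-pose[:2])
E
python3 - <<'E'
from h import *
I=camera_info("top")
f=lambda x,y:((x+.5)/6.5-.5+232,(y+.5)/6.5-.5+150)
P=[(77,68,50,85,135),(708,103,50,85,-135),(692,495,50,-85,-135),(50,458,50,-85,135),(475,363,54,-35,-40),(481,208,56,30,-40)]
W=[ray(f(*p[:2]),p[2],I) for p in P]
r=least_squares(lambda q:np.concatenate([con2w(np.array(p[3:]),q)-w for p,w in zip(P,W)]),[450,0,0])
q=r.x;print(q,r.fun.round(1)); np.save("pose.npy",q)
for n,u,z in(("green",(414,180),54),("ptr",(473,185),54),("blue",(540,187),54),("white",(171,338),68),("whiteh",(172,345),60),("red",(182,171),75)):
    w=ray(f(*u),z,I);print(n,w.round(1),w2con(w,q).round(1))
for n,p in(("wheel",(-35,-40)),("white",(-35,85))):print(n,con2w(np.array(p),q))
E
```

```text
[ 5.82339576e+02 -1.32203313e+01 -3.88060872e-02] [ 1.8  2.   1.9 -2.1 -1.2 -2.8 -1.3  2.8 -0.4  0.4 -0.8 -0.3]
green [623.6 -26.1] [ 41.7 -11.3]
ptr [621.9 -50.7] [ 40.9 -36. ]
blue [621.5 -78.7] [ 41.7 -63.9]
white [551.6  72.8] [-34.   84.7]
whiteh [550.3  72.7] [-35.3  84.6]
red [620.3  69.8] [34.7 84.4]
wheel [545.81407243 -51.83234461]
white [550.66361594  73.07354768]
```

>>> move_arm --commands '[[[2,3.5,0],[0,0,-2.5],0],[[2,3.5,0],[0,0,-2.5],0],[[2,3.5,0],[0,0,-2.5],0],[[2,3.5,0],[0,0,-2.5],0],[[2,3.5,0],[0,0,-2.5],0],[[2,3.5,0],[0,0,-2.5],0],[[2,3.5,0],[0,0,-2.5],0],[[2,3.5,0],[0,0,-2.5],0],[[2,3.5,0],[0,0,-2.5],0],[[2,3.5,0],[0,0,-2.5],0]]'

```text
t: 1.1
eef_pos: [443.8, -224.1, 214.6]
tcp_rot: [-3.142, 0.0, -0.038]
ft_force: [0.3, -0.4, 0.9]
opening: 0.216
grip_force: 0.0
```

>>> move_arm --commands '[[[2.0,3.4,0],[0,0,0],0],[[2.0,3.4,0],[0,0,0],0],[[2.0,3.4,0],[0,0,0],0],[[2.0,3.4,0],[0,0,0],0],[[2.2,3.6,0],[0,0,0],0],[[0,0,0],[0,0,0],0],[[0,0,0],[0,0,0],0],[[0,0,0],[0,0,0],0]]'

```text
t: 1.9
eef_pos: [544.8, -54.3, 214.5]
tcp_rot: [3.141, 0.001, -0.037]
ft_force: [-1.0, -0.1, 0.2]
opening: 0.004
grip_force: 0.0
```

Run:
```python
from h import *
s=state();i=camera_info("wrist");cv2.imwrite("pics/w1.png",read_camera("wrist"));print(s["eef_pos"],s["tcp_rot"],s["ft_force"],i)
np.save("w1T.npy",i["cam_to_world"])
```

```text
[544.78118323 -54.33286402 214.46709475] [ 3.14143875e+00  6.67485393e-04 -3.69317943e-02] [-0.97398621 -0.1142868   0.2108601 ] {'K': array([[319.1923736 ,   0.        , 273.93220437],
       [  0.        , 319.1923736 , 204.38896934],
       [  0.        ,   0.        ,   1.        ]]), 'cam_to_world': array([[-3.69845995e-02, -9.62851647e-01, -2.67486158e-01,
         6.19624869e+02],
       [-9.99315547e-01,  3.54315162e-02,  1.06322943e-02,
        -5.64246885e+01],
       [-7.59881983e-04,  2.67696307e-01, -9.63503041e-01,
         3.84523232e+02],
       [ 0.00000000e+00,  0.00000000e+00,  0.00000000e+00,
         1.00000000e+00]])}
```

View pics/w1.png

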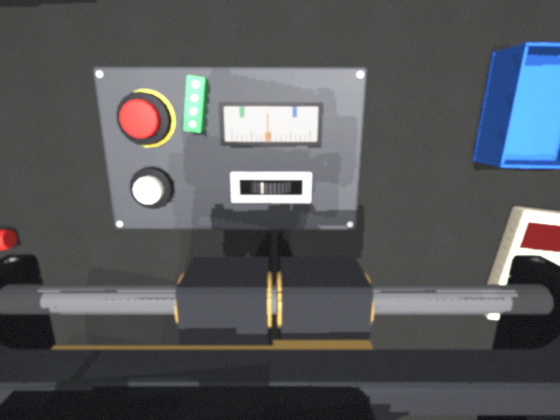

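The wrist view shows green flag (242,112), pointer (268,115), blue (295,112), bezel (271,187), white button (149,189). The shut fingers are aligned. I'll refine with image code.

```bash
cat >> h.py <<'E'
def marks(img,I,q,show=True):
    hsv=cv2.cvtColor(img,cv2.COLOR_BGR2HSV); out={}
    for n,lo,hi in(("green",(45,80,60),(85,255,255)),("ptr",(5,80,80),(20,255,255)),("blue",(105,80,60),(130,255,255))):
        m=cv2.inRange(hsv,lo,hi); v,u=np.nonzero(m)
        w=np.array([w2con(ray(p,54,I),q) for p in zip(u,v)]).reshape(-1,2)
        k=(abs(w[:,0]-30)<21)&(abs(w[:,1]+40)<48)
        out[n]=(w[k].mean(0).round(2),int(k.sum())) if k.any() else None
    return out
E
python3 - <<'E'
from h import *
q=np.load("pose.npy");a=cv2.imread("pics/w1.png");I=camera_info("wrist");I["cam_to_world"]=np.load("w1T.npy")
print(marks(a,I,q))
for n,u,z in(("bez",(271,187),54),("white",(149,188.5),68),("green",(242,112),54)):
    w=ray(u,z,I);print(n,w,w2con(w,q))
P=[(96,67,50,85,135),(366,67,50,85,-135),(356,229,50,-85,-135),(112,229,50,-85,135),(271,187,54,-35,-40)]
W=[ray(p[:2],p[2],I) for p in P]
r=least_squares(lambda q:np.concatenate([con2w(np.array(p[3:]),q)-w for p,w in zip(P,W)]),[450,0,0]);print(r.x,r.fun.round(1))
E
```

```text
{'green': (array([42.42, -9.2 ]), 14), 'ptr': (array([ 19.22, -34.97]), 29), 'blue': (array([ 43.03, -61.46]), 24)}
bez [547.07377797 -50.38177912] [-33.79751948 -38.50165461]
white [553.15196479  73.2279145 ] [-32.51951341  85.25078945]
green [624.35845786 -24.56061491] [42.42720886 -9.70156681]
[ 5.83442261e+02 -1.17373856e+01 -4.13213838e-02] [ 2.3  4.7  0.9 -2.9 -2.1 -0.3 -0.9 -1.6 -0.3  0.1]
```

>>> move_arm --commands '[[[0.15,-0.6,-3],[0,0,0],0],[[0,0,-3],[0,0,0],0],[[0,0,-3],[0,0,0],0],[[0,0,-2.5],[0,0,0],0],[[0,0,-1.5],[0,0,0],0],[[0,0,-1.0],[0,0,0],0],[[0,0,-0.5],[0,0,0],0],[[0,0,0],[0,0,0],0],[[0,0,0],[0,0,0],0]]'

```text
t: 2.85
eef_pos: [547.1, -60.0, 70.3]
tcp_rot: [3.141, -0.001, -0.037]
ft_force: [-0.4, -0.4, -0.3]
opening: 0.003
grip_force: 0.0
```

Run:
```python
from h import *
I=camera_info("wrist");a=read_camera("wrist");cv2.imwrite("pics/w2.png",a);print(marks(a,I,np.load("pose.npy")))
for _ in range(4): print(state()["ft_force"].round(2)); read_camera("wrist")
```

```text
{'green': (array([42.57, -9.47]), 110), 'ptr': (array([ 23.59, -35.11]), 196), 'blue': (array([ 42.68, -61.78]), 124)}
[0.41 0.55 0.1 ]
[ 0.38  0.48 -0.55]
[-0.56 -0.15  0.15]
[ 0.25  0.08 -0.25]
```

View pics/w2.png

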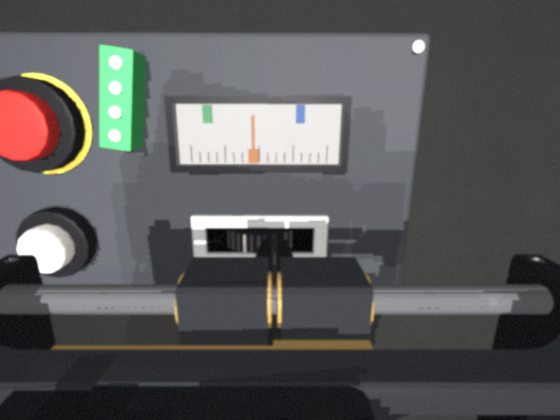

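Markers show in the wrist view: green (208,114), pointer (253,135), blue (300,114); the pointer needs about +25.6 mm. Now I feel for the crown.

>>> move_arm --commands '[[[0,0,-0.1],[0,0,0],0],[[0,0,-0.1],[0,0,0],0],[[0,0,-0.1],[0,0,0],0],[[0,0,-0.1],[0,0,0],0],[[0,0,-0.05],[0,0,0],0],[[0,0,0],[0,0,0],0],[[0,0,0],[0,0,0],0]]'

```text
t: 3.8
eef_pos: [546.8, -59.7, 65.2]
tcp_rot: [3.141, 0.0, -0.037]
ft_force: [0.1, 0.4, 0.6]
opening: 0.007
grip_force: 0.0
```

>>> move_arm --commands '[[[0,0,-0.05],[0,0,0],0],[[0,0,-0.05],[0,0,0],0],[[0,0,0],[0,0,0],0],[[0,0,0],[0,0,0],0]]'

```text
t: 4.2
eef_pos: [546.8, -59.7, 64.1]
tcp_rot: [3.142, 0.0, -0.037]
ft_force: [-0.1, -0.6, -0.4]
opening: 0.003
grip_force: 0.0
```

>>> move_arm --commands '[[[0,0,-0.05],[0,0,0],0],[[0,0,-0.05],[0,0,0],0],[[0,0,0],[0,0,0],0],[[0,0,0],[0,0,0],0]]'

```text
t: 4.6
eef_pos: [546.8, -59.7, 63.1]
tcp_rot: [3.142, 0.0, -0.037]
ft_force: [-0.7, 0.1, 0.2]
opening: 0.002
grip_force: 0.0
```

>>> move_arm --commands '[[[0,0,-0.05],[0,0,0],0],[[0,0,-0.05],[0,0,0],0],[[0,0,0],[0,0,0],0],[[0,0,0],[0,0,0],0]]'

```text
t: 5.0
eef_pos: [546.8, -59.7, 62.1]
tcp_rot: [3.142, 0.0, -0.037]
ft_force: [-0.4, 0.3, -1.1]
opening: 0.005
grip_force: 0.0
```

>>> move_arm --commands '[[[0,0,-0.05],[0,0,0],0],[[0,0,-0.05],[0,0,0],0],[[0,0,0],[0,0,0],0],[[0,0,0],[0,0,0],0]]'

```text
t: 5.4
eef_pos: [546.8, -59.7, 61.1]
tcp_rot: [3.142, 0.0, -0.037]
ft_force: [-0.0, -0.4, -0.6]
opening: 0.004
grip_force: 0.0
```

>>> move_arm --commands '[[[0,0,-0.05],[0,0,0],0],[[0,0,-0.05],[0,0,0],0],[[0,0,0],[0,0,0],0],[[0,0,0],[0,0,0],0]]'

```text
t: 5.8
eef_pos: [546.8, -59.7, 60.1]
tcp_rot: [3.142, 0.0, -0.037]
ft_force: [-1.3, 0.1, 0.2]
opening: 0.006
grip_force: 0.0
```

>>> move_arm --commands '[[[0,0,-0.05],[0,0,0],0],[[0,0,-0.05],[0,0,0],0],[[0,0,0],[0,0,0],0],[[0,0,0],[0,0,0],0]]'

```text
t: 6.2
eef_pos: [546.8, -59.7, 59.1]
tcp_rot: [3.142, 0.0, -0.036]
ft_force: [1.0, -1.2, 0.3]
opening: 0.002
grip_force: 0.0
```

>>> move_arm --commands '[[[0,0,-0.05],[0,0,0],0],[[0,0,-0.05],[0,0,0],0],[[0,0,0],[0,0,0],0],[[0,0,0],[0,0,0],0]]'

```text
t: 6.6
eef_pos: [546.9, -59.7, 58.3]
tcp_rot: [3.141, -0.0, -0.037]
ft_force: [-0.3, 0.2, 2.1]
opening: 0.005
grip_force: 1.0
```

>>> move_arm --commands '[[[0,0,-0.05],[0,0,0],0],[[0,0,-0.05],[0,0,0],0],[[0,0,0],[0,0,0],0],[[0,0,0],[0,0,0],0]]'

```text
t: 7.0
eef_pos: [546.9, -59.8, 57.4]
tcp_rot: [3.141, -0.0, -0.037]
ft_force: [-0.6, -0.6, 6.4]
opening: 0.002
grip_force: 2.7
```

>>> move_arm --commands '[[[0,0,-0.03],[0,0,0],0],[[0,0.1,0],[0,0,0],0],[[0,0.1,0],[0,0,0],0],[[0,0.1,0],[0,0,0],0],[[0,0.1,0],[0,0,0],0]]'

```text
t: 7.5
eef_pos: [547.1, -56.2, 57.3]
tcp_rot: [3.141, -0.001, -0.036]
ft_force: [-0.2, -3.7, 8.3]
opening: 0.006
grip_force: 3.9
```

```bash
cat > look.py <<'E'
from h import *
I=camera_info("wrist");s=state();a=read_camera("wrist");cv2.imwrite("pics/l.png",a);m=marks(a,I,np.load("pose.npy"))
print(m,"ptr-green",m["ptr"][0][1]-m["green"][0][1],s["eef_pos"].round(1),s["ft_force"].round(1),s["t"])
E
python3 look.py
```

```text
{'green': (array([42.57, -9.39]), 123), 'ptr': (array([ 23.61, -33.97]), 216), 'blue': (array([ 42.48, -61.89]), 143)} ptr-green -24.58 [547.1 -56.2  57.3] [-0.2 -3.7  8.3] 7.5
```

>>> move_arm --commands '[[[0,0.15,0],[0,0,0],0],[[0,0.15,0],[0,0,0],0],[[0,0.15,0],[0,0,0],0],[[0,0.15,0],[0,0,0],0],[[0,0,0],[0,0,0],0]]'

```text
t: 8.05
eef_pos: [547.3, -50.0, 57.4]
tcp_rot: [3.141, -0.001, -0.036]
ft_force: [-1.1, -2.5, 7.5]
opening: 0.006
grip_force: 4.0
```

>>> move_arm --commands '[[[0,0.15,0],[0,0,0],0],[[0,0.15,0],[0,0,0],0],[[0,0.15,0],[0,0,0],0],[[0,0.15,0],[0,0,0],0],[[0,0,0],[0,0,0],0]]'

```text
t: 8.55
eef_pos: [547.4, -44.0, 57.4]
tcp_rot: [3.141, -0.002, -0.036]
ft_force: [-0.4, -1.6, 6.7]
opening: 0.004
grip_force: 3.3
```

```bash
python3 look.py
```

```text
{'green': (array([42.51, -9.38]), 123), 'ptr': (array([ 23.44, -29.5 ]), 212), 'blue': (array([ 42.71, -61.79]), 159)} ptr-green -20.119999999999997 [547.4 -44.   57.4] [-0.4 -1.6  6.7] 8.55
```

>>> move_arm --commands '[[[0,0.15,-0.01],[0,0,0],0],[[0,0.15,0],[0,0,0],0],[[0,0.1,0],[0,0,0],0],[[0,0,0],[0,0,0],0]]'

```text
t: 9.0
eef_pos: [547.4, -39.9, 57.1]
tcp_rot: [3.141, -0.002, -0.036]
ft_force: [2.2, -1.6, 4.5]
opening: 0.003
grip_force: 2.1
```

```bash
python3 look.py
```

```text
{'green': (array([42.51, -9.32]), 120), 'ptr': (array([ 23.42, -27.91]), 216), 'blue': (array([ 42.62, -61.73]), 160)} ptr-green -18.59 [547.4 -39.9  57.1] [ 2.2 -1.6  4.5] 9.0
```

>>> move_arm --commands '[[[0,0,0.8],[0,0,0],0],[[-0.05,-1.1,0],[0,0,0],0],[[0,-1.0,0],[0,0,0],0],[[0,0,-0.4],[0,0,0],0],[[0,0,-0.2],[0,0,0],0],[[0,0,-0.1],[0,0,0],0],[[0,0,-0.05],[0,0,0],0],[[0,0,0],[0,0,0],0],[[0,0,0],[0,0,0],0]]'

```text
t: 9.95
eef_pos: [546.2, -60.7, 57.4]
tcp_rot: [3.141, 0.0, -0.036]
ft_force: [-2.0, -3.0, 4.3]
opening: 0.008
grip_force: 2.2
```

>>> move_arm --commands '[[[0,0,-0.05],[0,0,0],0],[[0,0.1,0],[0,0,0],0],[[0,0.1,0],[0,0,0],0],[[0,0.1,0],[0,0,0],0],[[0,0.1,0],[0,0,0],0],[[0,0,0],[0,0,0],0]]'

```text
t: 10.55
eef_pos: [546.4, -56.8, 57.1]
tcp_rot: [3.141, -0.0, -0.036]
ft_force: [-2.6, -3.8, 8.2]
opening: 0.006
grip_force: 4.1
```

>>> move_arm --commands '[[[0,0.15,0],[0,0,0],0],[[0,0.15,0],[0,0,0],0],[[0,0.15,0],[0,0,0],0],[[0,0.15,0],[0,0,0],0],[[0,0.15,0],[0,0,0],0],[[0,0.15,0],[0,0,0],0],[[0,0.15,0],[0,0,0],0],[[0,0.15,0],[0,0,0],0],[[0,0,0],[0,0,0],0]]'

```text
t: 11.45
eef_pos: [546.8, -44.7, 57.3]
tcp_rot: [3.141, -0.001, -0.036]
ft_force: [-0.7, -1.9, 7.8]
opening: 0.006
grip_force: 3.8
```

>>> move_arm --commands '[[[0,0.15,-0.01],[0,0,0],0],[[0,0.15,0],[0,0,0],0],[[0,0.1,0],[0,0,0],0],[[0,0,0],[0,0,0],0]]'

```text
t: 11.85
eef_pos: [546.9, -40.6, 57.0]
tcp_rot: [3.141, -0.001, -0.036]
ft_force: [-0.2, -1.6, 4.9]
opening: 0.006
grip_force: 2.6
```

```bash
python3 look.py
```

```text
{'green': (array([42.52, -9.38]), 119), 'ptr': (array([ 23.56, -20.61]), 216), 'blue': (array([ 42.75, -61.79]), 165)} ptr-green -11.229999999999999 [546.9 -40.6  57. ] [-0.2 -1.6  4.9] 11.85
```

>>> move_arm --commands '[[[0,0,0.8],[0,0,0],0],[[0,-1.1,0],[0,0,0],0],[[0,-1.0,0],[0,0,0],0],[[0,0,-0.4],[0,0,0],0],[[0,0,-0.2],[0,0,0],0],[[0,0,-0.1],[0,0,0],0],[[0,0,-0.04],[0,0,0],0],[[0,0,0],[0,0,0],0],[[0,0,0],[0,0,0],0]]'

```text
t: 12.8
eef_pos: [546.2, -61.6, 57.4]
tcp_rot: [3.141, 0.0, -0.036]
ft_force: [-1.9, -2.0, 2.6]
opening: 0.004
grip_force: 1.7
```

>>> move_arm --commands '[[[0,0,-0.05],[0,0,0],0],[[0,0.1,0],[0,0,0],0],[[0,0.1,0],[0,0,0],0],[[0,0.1,0],[0,0,0],0],[[0,0.1,0],[0,0,0],0],[[0,0,0],[0,0,0],0]]'

```text
t: 13.4
eef_pos: [546.4, -57.8, 57.1]
tcp_rot: [3.141, -0.0, -0.036]
ft_force: [-2.3, -3.6, 6.1]
opening: 0.006
grip_force: 3.8
```

>>> move_arm --commands '[[[0,0.15,0],[0,0,0],0],[[0,0.15,0],[0,0,0],0],[[0,0.15,0],[0,0,0],0],[[0,0.15,0],[0,0,0],0],[[0,0.15,0],[0,0,0],0],[[0,0.15,0],[0,0,0],0],[[0,0.15,0],[0,0,0],0],[[0,0.15,0],[0,0,0],0],[[0,0,0],[0,0,0],0]]'

```text
t: 14.3
eef_pos: [546.9, -45.6, 57.3]
tcp_rot: [3.141, -0.002, -0.036]
ft_force: [-1.3, -1.6, 8.1]
opening: 0.003
grip_force: 4.0
```

>>> move_arm --commands '[[[0,0.15,-0.01],[0,0,0],0],[[0,0.15,0],[0,0,0],0],[[0,0.1,0],[0,0,0],0],[[0,0,0],[0,0,0],0]]'

```text
t: 14.7
eef_pos: [546.9, -41.6, 57.1]
tcp_rot: [3.141, -0.002, -0.036]
ft_force: [0.8, -0.8, 5.4]
opening: 0.006
grip_force: 3.0
```

```bash
python3 look.py
```

```text
{'green': (array([42.6 , -9.45]), 119), 'ptr': (array([ 24.39, -13.41]), 246), 'blue': (array([ 42.68, -61.74]), 157)} ptr-green -3.960000000000001 [546.9 -41.6  57.1] [ 0.8 -0.8  5.4] 14.7
```

>>> move_arm --commands '[[[0,0,0.8],[0,0,0],0],[[0,-0.8,0],[0,0,0],0],[[0,-0.8,0],[0,0,0],0],[[0,0,-0.4],[0,0,0],0],[[0,0,-0.2],[0,0,0],0],[[0,0,-0.1],[0,0,0],0],[[0,0,-0.04],[0,0,0],0],[[0,0,0],[0,0,0],0],[[0,0,0],[0,0,0],0]]'

```text
t: 15.65
eef_pos: [546.3, -57.8, 57.5]
tcp_rot: [3.141, -0.0, -0.036]
ft_force: [-1.1, -2.0, 6.2]
opening: 0.003
grip_force: 3.2
```

>>> move_arm --commands '[[[0,0,-0.03],[0,0,0],0],[[0,0.1,0],[0,0,0],0],[[0,0.1,0],[0,0,0],0],[[0,0.1,0],[0,0,0],0],[[0,0.15,0],[0,0,0],0],[[0,0.15,0],[0,0,0],0],[[0,0.15,0],[0,0,0],0],[[0,0,0],[0,0,0],0],[[0,0,0],[0,0,0],0]]'

```text
t: 16.55
eef_pos: [546.6, -50.3, 57.4]
tcp_rot: [3.141, -0.001, -0.036]
ft_force: [-1.1, -1.8, 8.5]
opening: 0.008
grip_force: 4.0
```

```bash
python3 look.py
```

```text
{'green': (array([42.53, -9.35]), 127), 'ptr': (array([ 22.7, -10.8]), 221), 'blue': (array([ 42.67, -61.79]), 148)} ptr-green -1.450000000000001 [546.6 -50.3  57.4] [-1.1 -1.8  8.5] 16.55
```

>>> move_arm --commands '[[[0,0.15,0],[0,0,0],0],[[0,0.15,0],[0,0,0],0],[[0,0.1,0],[0,0,0],0],[[0,0,0],[0,0,0],0],[[0,0,0.3],[0,0,0],0],[[0,0,2.0],[0,0,0],0],[[0,0,2.0],[0,0,0],0],[[0,0,0],[0,0,0],0],[[0,0,0],[0,0,0],0],[[0,0,0],[0,0,0],0]]'

```text
t: 17.6
eef_pos: [545.8, -46.0, 99.1]
tcp_rot: [-3.141, 0.001, -0.036]
ft_force: [-0.3, -0.5, -0.9]
opening: 0.003
grip_force: 0.0
```

```bash
python3 look.py; python3 -c "
import cv2;a=cv2.imread('pics/l.png');cv2.imwrite('pics/l4.png',a[60:300,0:400])"
```

```text
{'green': (array([42.54, -9.3 ]), 64), 'ptr': (array([22.62, -9.45]), 135), 'blue': (array([ 42.5 , -61.82]), 95)} ptr-green -0.14999999999999858 [545.8 -46.   99.1] [-0.3 -0.5 -0.9] 17.6
```

View pics/l4.png

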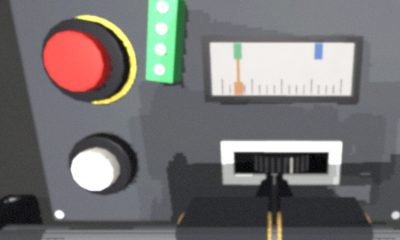

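The crop shows the orange pointer (238,75) under the green flag (238,50), with the finger clear of the wheel. Next, the white button.

>>> move_arm --commands '[[[0.1,3.0,0],[0,0,0],0],[[0.15,3.0,0],[0,0,0],0],[[0.15,3.0,0],[0,0,0],0],[[0.15,2.9,0],[0,0,0],0],[[0,0,0],[0,0,0],0],[[0,0,-1.0],[0,0,0],0],[[0,0,-0.8],[0,0,0],0],[[0,0,-0.3],[0,0,0],0],[[0,0,0],[0,0,0],0],[[0,0,0],[0,0,0],0]]'

```text
t: 18.65
eef_pos: [551.9, 72.3, 78.9]
tcp_rot: [3.141, 0.0, -0.037]
ft_force: [1.0, -0.4, -0.7]
opening: 0.001
grip_force: 0.0
```

>>> move_arm --commands '[[[0,0,-0.15],[0,0,0],0],[[0,0,-0.15],[0,0,0],0],[[0,0,-0.15],[0,0,0],0],[[0,0,-0.15],[0,0,0],0],[[0,0,0],[0,0,0],0],[[0,0,0],[0,0,0],0]]'

```text
t: 19.25
eef_pos: [551.8, 72.8, 72.9]
tcp_rot: [3.142, 0.0, -0.037]
ft_force: [-0.0, -0.1, 0.5]
opening: 0.004
grip_force: 0.0
```

>>> move_arm --commands '[[[0,0,-0.1],[0,0,0],0],[[0,0,-0.1],[0,0,0],0],[[0,0,-0.1],[0,0,0],0],[[0,0,-0.1],[0,0,0],0],[[0,0,0],[0,0,0],0],[[0,0,0],[0,0,0],0]]'

```text
t: 19.85
eef_pos: [551.9, 72.8, 69.0]
tcp_rot: [3.142, -0.0, -0.037]
ft_force: [-0.3, 0.7, 3.3]
opening: 0.007
grip_force: 1.6
```

>>> move_arm --commands '[[[0,0,-0.1],[0,0,0],0],[[0,0,-0.1],[0,0,0],0],[[0,0,-0.1],[0,0,0],0],[[0,0,0],[0,0,0],0],[[0,0,0],[0,0,0],0]]'

```text
t: 20.35
eef_pos: [551.9, 72.8, 66.2]
tcp_rot: [3.142, -0.0, -0.037]
ft_force: [-1.7, 0.1, 8.4]
opening: 0.002
grip_force: 3.9
```

>>> move_arm --commands '[[[0,0,-0.1],[0,0,0],0],[[0,0,-0.1],[0,0,0],0],[[0,0,0],[0,0,0],0],[[0,0,0],[0,0,0],0]]'

```text
t: 20.75
eef_pos: [552.0, 72.8, 65.9]
tcp_rot: [3.142, -0.002, -0.036]
ft_force: [-7.4, -0.1, 28.5]
opening: 0.005
grip_force: 14.2
```

The force jumped from 8 to 28 N with only 0.3 mm of travel, so the button is bottomed. Lift clear and check.

>>> move_arm --commands '[[[0,0,0.3],[0,0,0],0],[[0,0,1.0],[0,0,0],0],[[0,0,2.0],[0,0,0],0],[[0,0,3.0],[0,0,0],0],[[0,0,3.0],[0,0,0],0],[[0,0,3.0],[0,0,0],0],[[0,0,2.0],[0,0,0],0],[[0,0,0],[0,0,0],0],[[0,0,0],[0,0,0],0],[[0,0,0],[0,0,0],0]]'

```text
t: 21.75
eef_pos: [551.2, 72.8, 205.8]
tcp_rot: [3.141, 0.002, -0.037]
ft_force: [0.4, -0.6, 0.5]
opening: 0.008
grip_force: 0.0
```

```bash
python3 look.py; cp pics/l.png pics/f.png
```

```text
{'green': (array([42.87, -9.  ]), 19), 'ptr': (array([19.42, -9.18]), 35), 'blue': (array([ 43.22, -61.39]), 40)} ptr-green -0.17999999999999972 [551.2  72.8 205.8] [ 0.4 -0.6  0.5] 21.75
```

View pics/f.png

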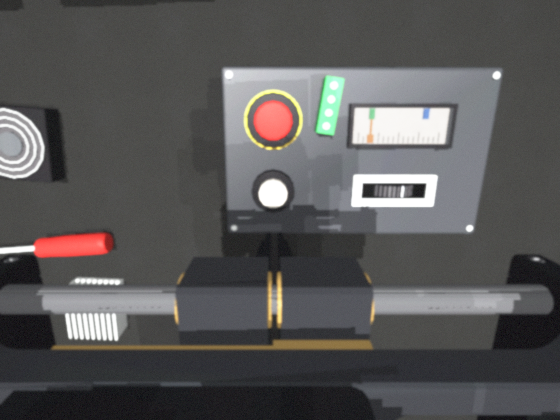

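The final view shows the pointer (371,130) in line with the green flag (372,114), the white button (272,192) up, and nothing displaced.

```bash
python3 -c "
from cell import env; print(env.job_done())"
```

```text
the job is handed in; nothing more can be done
None
```

The job is handed in at about 22 s: the pointer measured 0.2 mm from the green flag, wheel force readings peaked at 8.5 N vertical (about 9 N in all), the white button was pressed to its stop and was up again by eye, and the red button and loose things were not touched. The hand-in returned no verdict.

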